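# Feed dial to zero, then hold the roller-guard gate ajar by its sagging bolt

## Robot

A 6-joint arm with a two-finger parallel gripper is mounted at the origin on the work surface. World frame = base frame: x ahead of the robot, y to its left, z up, the work surface at z = 0. Lengths are in m, angles in rad, forces in N, time in s.
With the tool pointing down it reaches from about 0.2 to 0.875 m from the base axis. Payload 3.4 kg.
Tool frame: the origin (TCP) lies on the centre line of the jaws, within the pads' length; the fingertips stand 8 mm ahead of it and the grasp point (between the pads) lies 11 mm behind it; z points along the fingers, y is the line along which they close (so a half turn about z gives the same grasp; the last joint's range is limited). The gripper opens to 94 mm and grips with 3 to 60 N. Pads are 16 mm wide; open, the fingers measure 119 mm over their backs; the gripper's body (75 mm by 177 mm) begins 78 mm behind the grasp point.
Start: joints at [1.162, 0.276, 1.505, -0, 1.361, -0.121], TCP at [0.163, 0.551, 0.174] pointing down, gripper open.
Joint ranges: [-2.89, 2.89], [-0.75, 2.08], [0.22, 2.7], [-1.18, 4.32], [0.11, 2.71], [-2.7, 2.7]. Speed limits (rad/s): [2.57, 2.57, 3.14, 3.14, 3.14, 3.14].

## Interface

Orientations are given as a rotation vector (axis times angle).
In Python, from cell import status, cams, order, nets gives the robot as it stands.
- The arm moves only by the tool play_rows, never from a script. Its argument "commands" is a list of rows, each an object with "travel": the shift along the tool's x, y, z in mm, a list of three; "rot": the turn, a rotation vector about the tool's x, y, z in units of 5 degrees (1.0 is 5 degrees), a list of three; "grip": the opening, from 0 (shut) to 1 (fully open). In form: [{"travel": [dx, dy, dz], "rot": [wx, wy, wz], "grip": grip}, ...]. A call has 1 to 20 rows; each row is the pose to reach, as a shift and turn from the pose commanded when the call began, along the tool's axes at that moment; what a row does not reach only later rows make up. A row lasts 1/8 s, in which the tool goes at most 62.5 mm and 10.7 degrees, less where a joint would pass 70% of its speed; a pose out of reach is approached as far as the arm can. A call with a gripper value outside its range is refused whole. The fingers move at their own pace and stop on an object; "newtons" is the grip in N (left out, the last holds). Time passes only in rows, so rows that repeat a pose let the fingers close. It gives the time, the measured TCP pose, the force, the opening and the grip force at its end, in the units of the state.
- status.get_obs(): the state, without advancing time (a new reading comes with each control period).
- cams.camera(name): name is "scene" or "top" or "wrist"; returns (picture, depth): 480x640x3 uint8, blue, green, red; 480x640 float32, m along the optical axis (not along the pixel's ray), 0 where there is no reading.
- cams.camera_info(name): a dict with "vertical_fov" (degrees; the focal length in pixels is half the picture's height over the tangent of half this angle, whatever the lens; pixels are square), "cx", "cy" (the principal point, pixels), "distortion" ([k1, k2, p1, p2, k3] as OpenCV has them; the pictures are not rectified), "extrinsics" (4x4, takes a point from world to camera coordinates). Camera axes: x right, y down, z forward; pixel columns grow to the right and rows downward; lengths in m; the calibration is good to about 2 mm. A picture is of the moment at which its call begins: read the wrist's pose just before it. camera_info takes no time and is no camera call; for the wrist camera it gives the pose at the moment of the call.
- order.sign_off(): hands the job in; it is judged then, once.
Trained networks look in the newest picture that a camera, given by its name, has taken for a name from the list of things; names that differ only in an ending like _2 or _b are one class to them, and where a whole thing is asked for, a point or a joint stands for the part that bears it (a point fixed in the world has none). Each returns a list of dicts, best first, with "p" (0 to 1); they miss things now and then, are a little off and sometimes report something else, mostly with a low value. They report only what shows in the picture. A call takes as long as a camera call. They do not tell look-alikes from the thing itself.
- nets.boxes_of(camera, query): "position" ([x, y, z] in m, in world coordinates, good to about 4 mm: the middle of the surface that is visible of it).
- nets.spot_point(camera, query): "position" ([x, y, z] in m, in world coordinates, good to about 4 mm: a listed point, or the origin of a listed thing).
The state is a dict: "clock": time; "joints": joint angles; "joint_velocities": joint speeds; "joint_torque": joint torques, N m; "eef_pos": TCP position; "tool_rot": TCP orientation; "wrist_force": force on the tool from outside, world axes, zero at the start; "wrist_torque": the same for the moment, N m; "width": opening from 0.0 (shut) to 1.0 (fully open); "grip_force": force on a finger pad.
Only numpy, scipy, OpenCV 4.12 (cv2) and the standard library are available. Lean on these libraries where they do the work, as an engineer would, in place of code of your own. Each camera call takes 0.05 s, during which the arm holds its last target. There are 200 camera calls.

## Task

Turn the feed dial until its pointer reads zero (the long mark) and leave it there. Only then take the gate bolt by its upright pin, lift the sagging bolt so that its turned-down nose clears the bent lip of the keeper while you draw it back, and with the same pin pull the sprung gate towards the robot until its free edge stands about 10 cm ajar. Finish still gripping the pin and holding the gate still there; leave the wood offcut, the spanner and the jar alone.

Things in the scene. Friction and masses are not known exactly. Their poses are not given: they have to be found in the camera images.
- pod: Grey feed-control box, 120 x 120 x 56 mm, fixed to the table, a dial on its top. Origin: centre of its underside, on the dial's axis. A round aluminium scale plate (radius 52 mm, 60 mm above the table) has black ticks 0.2 rad apart; the zero mark is the one long, thick tick. The box's x axis points from the dial's centre to the zero mark.
- dial (a joint): Feed dial (upright axis). rad; 0 = pointer exactly at the zero mark, positive = pointer turned counter-clockwise from it seen from above. Starts 0.6 to 1.3, so it must be turned clockwise; it goes on past zero (stops at -0.5 and 1.9), has light friction (about 0.06 N m) and stays where it is left.
- dial_grip (a point): Grip point on the dial's axis, 82 mm above the table. Black bar grip 50 mm long, 14 mm wide, from 65 to 95 mm above the table, on a skirt disc of 34 mm radius (top at 67 mm). The point's x axis runs along the bar to its pointer end (a white strip on the bar's top, another sticking out over the skirt); grip across the bar, along the point's y axis.
- bolt_grip (a point): Grip point on the axis of the bolt's upright round pin (18 mm thick, top 25 mm above this point), 220 mm above the table at rest; guides and gate end at 189 mm. Moves with the bolt. y axis: along the bolt from keeper to hinge, the way it is drawn; -x axis: out of the gate's front, the way it opens. With the bolt home the hinge axis lies 210 mm off along y and 35 mm along x.
- bolt: Steel barrel bolt, 0.2 to 0.35 kg: level rod 14 mm thick, 245 mm long, along the gate's front, with a turned-down nose (12 mm long, to 22 mm below the rod's axis) at the keeper end. It sags in worn guides: hangs lowest, lifts straight up by at most 24 mm, falls back by its weight. Origin on the rod's axis under the pin, 150 mm above the table at rest; moves with it; axes parallel to the gate's.
- draw (a joint): How far the bolt is drawn back along the gate. m; 0 = home in the keeper (start), stop at 0.05. With the bolt down, its nose catches on the keeper lip after 3 mm; lifted 13 mm or more (best 16 to 20) it passes over. From 0.03 on it is free of the keeper and the gate can swing. Friction about 1 N, no spring.
- keeper_lip (a point): Middle of the top edge of the keeper's bent-up lip, 139 mm above the table, on the fixed post at the gate's free end. The lip is 6 mm thick; the bolt's nose hangs just behind it, 11 mm below its top. A steel cheek in front of the nose keeps the gate shut until the bolt is drawn. Axes as the guard frame's: -x its front, y from keeper to hinge.
- gate (a joint): Gate angle. rad; 0 = shut (start, a stop), positive = open towards the robot, up to 1.0. A closing spring pulls it shut: about 3 N at the bolt's pin when nearly shut, 5 N at 0.45. 10 cm at the free edge is about 0.37.
- gate_hinge (a point): Point on the gate's upright hinge axis, 200 mm above the table. Its axes turn with the gate: -x out of the front face, -y along the gate to the free edge, 270 mm away. Opening turns the gate clockwise seen from above.
- gate_edge (a point): Top of the gate's free edge, 180 mm above the table, 270 mm from the hinge axis. The gate: green frame 270 mm long, 20 mm thick, 30 to 180 mm above the table, with a clear pane. Posts of the fixed guard frame (200 mm high) stand at both ends, rubber feed rollers (84 mm high) behind.
- offcut: Loose wood offcut 45 x 90 x 22 mm, lying between the robot and the gate. Origin: centre of its underside. Leave it alone.
- spanner: Loose steel spanner 140 mm long, lying on the table to the left. Leave it alone.
- jar: Loose closed jar, 64 mm in diameter and 100 mm high, standing to the right of the guard. Origin: centre of its underside. Leave it alone.
There are look-alikes about, which are no part of the job. Of the things like the pod, leave any that is purple; of the rest the larger one is meant.

How it is judged:
By the outcome, as a careful person would: the job done as asked, in the order asked, and still so for the second after the job is handed in, while the arm keeps its last pose, push and grip.
It also fails if it takes over 54 s, if anything falls off the work surface, if the arm or the gripper's body presses on something with over 40 N, if the wrist force passes 120 N, or if a joint passes its speed limit or range.

## Working session

There is one attempt and no reset: what is moved stays moved. The work goes in short steps, Python scripts to look and compute and a tool call to move; the robot and the scene stay as the last step left them, time stands still between calls to the robot, and variables do not carry over. Pictures are saved under pics/ and viewed, at most 10 in all, crops included, and the job is handed in when it is done.

Besides the shell and the picture viewer there is one more tool, called as name([rows], argument=value, ...), one row to a line, values as JSON. play_rows: Moves the arm, as the interface text tells. Its arguments: {"type":"object","properties":{"commands":{"type":"array"},"newtons":{"type":"number"}},"required":["commands"]}

```bash
ls; mkdir -p pics
cat > h.py <<'E'
import numpy as np, cv2
from cell import status, cams, order, nets
def unproj(cam,u,v,d,info=None):
    i=info or cams.camera_info(cam); f=240/np.tan(np.radians(i["vertical_fov"])/2)
    K=np.array([[f,0,i["cx"]],[0,f,i["cy"]],[0,0,1]])
    n=cv2.undistortPoints(np.array([[[u,v]]],float),K,np.array(i["distortion"],float))[0,0]
    E=np.array(i["extrinsics"]); p=np.array([n[0]*d,n[1]*d,d]); return E[:3,:3].T@(p-E[:3,3])
def proj(cam,P,info=None):
    i=info or cams.camera_info(cam); f=240/np.tan(np.radians(i["vertical_fov"])/2)
    K=np.array([[f,0,i["cx"]],[0,f,i["cy"]],[0,0,1]]); E=np.array(i["extrinsics"])
    return cv2.projectPoints(np.array(P,float).reshape(-1,1,3),cv2.Rodrigues(E[:3,:3])[0],E[:3,3],K,np.array(i["distortion"],float))[0][:,0]
E
python3 - <<'E'
from h import *
for c in ("scene","top"):
    p,d=cams.camera(c); cv2.imwrite(f"pics/{c}0.png",p); np.save(f"pics/{c}0d.npy",d)
    for q in ("pod","dial_grip","bolt_grip","keeper_lip","gate_hinge","gate_edge","offcut","jar","bolt"):
        print(c,q,[(round(r["p"],2),np.round(r["position"],3).tolist(),np.round(proj(c,r["position"])[0]).tolist()) for r in nets.spot_point(c,q)[:4]])
s=status.get_obs();print(s)
E
```

```text
pics
scene pod [(0.87, [0.48, -0.23, -0.0], [249.0, 220.0]), (0.75, [0.301, -0.179, 0.002], [301.0, 194.0])]
scene dial_grip [(0.78, [0.481, -0.231, 0.08], [245.0, 201.0]), (0.6, [0.295, -0.345, 0.06], [261.0, 158.0]), (0.47, [0.304, -0.181, 0.059], [299.0, 180.0])]
scene bolt_grip [(0.75, [0.573, 0.051, 0.216], [300.0, 230.0])]
scene keeper_lip []
scene gate_hinge [(0.84, [0.579, 0.263, 0.202], [376.0, 281.0])]
scene gate_edge [(0.59, [0.614, -0.006, 0.177], [270.0, 241.0])]
scene offcut [(0.72, [0.455, 0.019, -0.003], [321.0, 255.0])]
scene jar [(0.93, [0.625, -0.288, 0.002], [199.0, 240.0])]
scene bolt [(0.88, [0.57, 0.05, 0.148], [301.0, 249.0])]
top pod [(0.93, [0.304, -0.186, -0.0], [415.0, 322.0]), (0.73, [0.304, -0.346, 0.002], [476.0, 322.0]), (0.72, [0.478, -0.236, -0.006], [433.0, 255.0])]
top dial_grip [(0.92, [0.302, -0.184, 0.065], [419.0, 325.0]), (0.64, [0.299, -0.347, 0.062], [484.0, 327.0]), (0.57, [0.479, -0.231, 0.083], [439.0, 253.0])]
top bolt_grip [(0.72, [0.572, 0.051, 0.221], [322.0, 206.0]), (0.29, [0.58, 0.261, 0.203], [228.0, 203.0])]
top keeper_lip [(0.79
[... 400 characters left out ...]
 'joints': array([ 1.16199361e+00,  2.75883290e-01,  1.50487429e+00,  5.09571513e-06,
        1.36066894e+00, -1.21022042e-01]), 'joint_velocities': array([-1.05535969e-03, -2.78129754e-05,  1.03068917e-03, -6.23020832e-04,
       -7.99058352e-04, -2.14442641e-03]), 'joint_torque': array([-1.73300868e-04, -4.04478121e+01, -2.37506121e+01,  7.00918632e-02,
        2.50466511e-02,  1.41780595e-05]), 'eef_pos': array([0.16324069, 0.55140951, 0.17431282]), 'tool_rot': array([4.50482651e-01, 3.10908775e+00, 2.53909562e-04]), 'wrist_force': array([-0.44019252, -0.0163    ,  0.14271302]), 'wrist_torque': array([ 0.00494693, -0.00992516, -0.04133062]), 'grip_force': 0.0, 'width': 0.9997548409304025}
```

View pics/scene0.png

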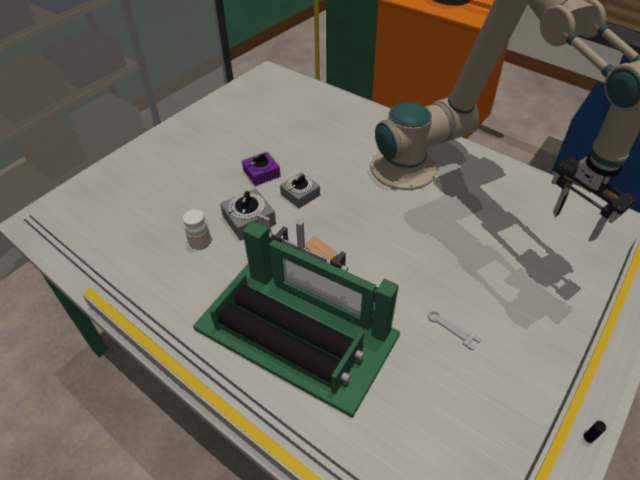

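View pics/top0.png

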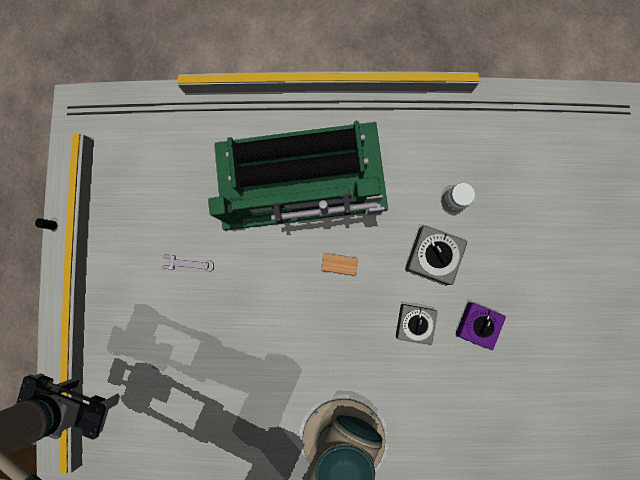

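```bash
cat >> h.py <<'E'
from scipy.spatial.transform import Rotation as R
def goto(p,yaw=None,s=None):
    """travel mm and rot units to reach TCP p with tool y-axis at world angle yaw (mod pi, nearest), tool down"""
    s=s or status.get_obs(); M=R.from_rotvec(s["tool_rot"]).as_matrix()
    print("travel",np.round(M.T@(np.array(p)-s["eef_pos"])*1000,1), end=" ")
    if yaw is not None:
        out=[]
        for k in (0,np.pi):
            y=np.array([np.cos(yaw+k),np.sin(yaw+k),0]);z=np.array([0,0,-1.]);x=np.cross(y,z)
            r=R.from_matrix(M.T@np.array([x,y,z]).T).as_rotvec(); out.append(np.round(np.degrees(r)/5,2))
        print("rot options",out,"j6",s["joints"][5])
E
python3 - <<'E'
from h import *
s=status.get_obs(); M=R.from_rotvec(s["tool_rot"]).as_matrix(); print(np.round(M,3))
i=cams.camera_info("wrist"); E=np.array(i["extrinsics"]); c=-E[:3,:3].T@E[:3,3]
print("cam in tool",np.round(M.T@(c-s["eef_pos"]),3),"axes",np.round(M.T@E[:3,:3].T,2),i["vertical_fov"])
goto([0.479,-0.231,0.30],0.0)
goto([0.479,-0.231,0.30],np.pi/2)
E
```

```text
[[-0.959  0.284  0.   ]
 [ 0.284  0.959  0.   ]
 [-0.     0.    -1.   ]]
cam in tool [ 0.075 -0.001 -0.211] axes [[ 0.   -0.97 -0.26]
 [ 1.    0.    0.  ]
 [-0.   -0.26  0.97]] 59.56657092372908
travel [-524.8 -660.6 -125.8] rot options [array([ 0. , -0. , 14.7]), array([  0. ,   0. , -21.3])] j6 -0.121022042319088
travel [-524.8 -660.6 -125.8] rot options [array([ 0. ,  0. , -3.3]), array([ 0. , -0. , 32.7])] j6 -0.121022042319088
```

play_rows([
  {"travel": [-37, -47, -56], "rot": [0, 0, 1], "grip": 1},
  {"travel": [-525, -661, -56], "rot": [0, 0, 14.7], "grip": 1},
  {"travel": [-525, -661, -56], "rot": [0, 0, 14.7], "grip": 1},
  {"travel": [-525, -661, -56], "rot": [0, 0, 14.7], "grip": 1},
  {"travel": [-525, -661, -56], "rot": [0, 0, 14.7], "grip": 1},
  {"travel": [-525, -661, -56], "rot": [0, 0, 14.7], "grip": 1},
  {"travel": [-525, -661, -56], "rot": [0, 0, 14.7], "grip": 1},
  {"travel": [-525, -661, -56], "rot": [0, 0, 14.7], "grip": 1},
  {"travel": [-525, -661, -56], "rot": [0, 0, 14.7], "grip": 1},
  {"travel": [-525, -661, -56], "rot": [0, 0, 14.7], "grip": 1},
  {"travel": [-525, -661, -56], "rot": [0, 0, 14.7], "grip": 1},
  {"travel": [-525, -661, -56], "rot": [0, 0, 14.7], "grip": 1},
  {"travel": [-525, -661, -56], "rot": [0, 0, 14.7], "grip": 1},
  {"travel": [-525, -661, -56], "rot": [0, 0, 14.7], "grip": 1},
  {"travel": [-525, -661, -56], "rot": [0, 0, 14.7], "grip": 1},
  {"travel": [-525, -661, -56], "rot": [0, 0, 14.7], "grip": 1},
  {"travel": [-525, -661, -56], "rot": [0, 0, 14.7], "grip": 1},
  {"travel": [-525, -661, -56], "rot": [0, 0, 14.7], "grip": 1},
])

```text
clock: 3.25
eef_pos: [0.4788, -0.2303, 0.2307]
tool_rot: [2.219, 2.223, 0.001]
wrist_force: [0.5, -0.2, 0.7]
width: 1.001
grip_force: 0.0
```

Run:
```python
from h import *
s=status.get_obs(); print(s["clock"],s["eef_pos"],s["joints"],s["tool_rot"])
i=cams.camera_info("wrist"); p,d=cams.camera("wrist"); cv2.imwrite("pics/w1.png",p); np.save("pics/w1d.npy",d)
import pickle; pickle.dump(i,open("pics/w1i.pkl","wb"))
for q in ("pod","dial_grip"):
    print(q,[(round(r["p"],2),np.round(r["position"],3).tolist(),np.round(proj("wrist",r["position"],i)[0]).tolist()) for r in nets.spot_point("wrist",q)[:4]])
```

```text
3.25 [ 0.47879361 -0.23025577  0.23072216] [-5.79445290e-01  1.81945784e-01  1.49299505e+00  2.33398464e-04
  1.46608806e+00 -5.81105877e-01] [2.21926671e+00 2.22290098e+00 5.37268782e-04]
pod [(0.92, [0.3, -0.348, 0.0], [165.0, 299.0]), (0.65, [0.304, -0.183, -0.003], [155.0, 150.0]), (0.55, [0.477, -0.235, 0.005], [322.0, 200.0])]
dial_grip [(0.9, [0.479, -0.233, 0.083], [323.0, 215.0]), (0.82, [0.297, -0.346, 0.063], [139.0, 322.0]), (0.6, [0.301, -0.181, 0.062], [123.0, 151.0])]
```

View pics/w1.png

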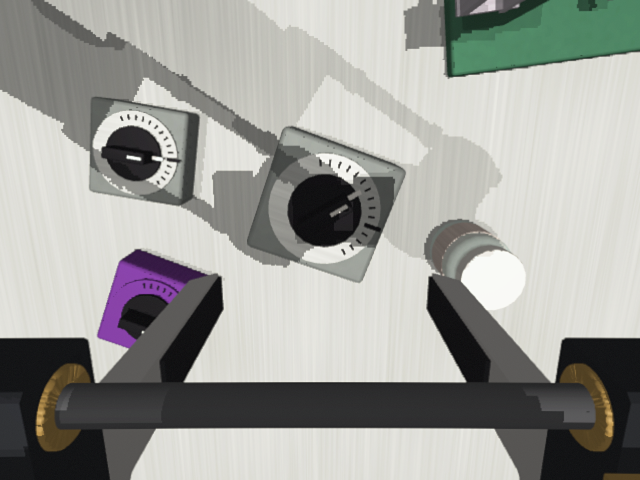

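```bash
cat >> h.py <<'E'
def rect(p,i,c,z,half=0.06,n=480):
    g=np.linspace(-half,half,n); X,Y=np.meshgrid(c[0]+g,c[1]-g)   # right=+x, up=+y
    q=proj("wrist",np.stack([X,Y,np.full_like(X,z)],-1),i).astype(np.float32).reshape(n,n,2)
    return cv2.remap(p,q[...,0],q[...,1],cv2.INTER_LINEAR)
E
python3 - <<'E'
from h import *; import pickle
p=cv2.imread("pics/w1.png"); i=pickle.load(open("pics/w1i.pkl","rb")); c=(0.479,-0.232)
a=rect(p,i,c,0.060,n=390); b=rect(p,i,c,0.095,half=.06,n=390)
for k in (a,b): cv2.drawMarker(k,(195,195),(0,0,255),0,8)
cv2.imwrite("pics/r1.png",np.hstack([a,b]))
E
```

```text
(no output)
```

View pics/r1.png

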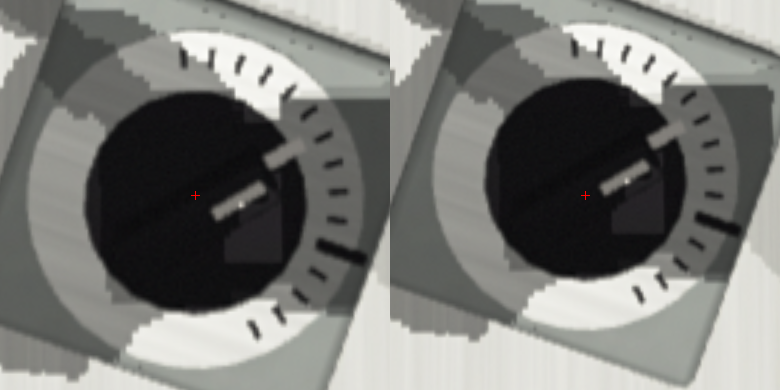

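play_rows([
  {"travel": [-3, 0, 40], "rot": [0, 0, 2.1], "grip": 0.6},
  {"travel": [-3, 0, 80], "rot": [0, 0, 4.2], "grip": 0.6},
  {"travel": [-3, 0, 100], "rot": [0, 0, 6.3], "grip": 0.6},
  {"travel": [-3, 0, 100], "rot": [0, 0, 8.4], "grip": 0.6},
  {"travel": [-3, 0, 100], "rot": [0, 0, 10.5], "grip": 0.6},
  {"travel": [-3, 0, 100], "rot": [0, 0, 12.3], "grip": 0.6},
  {"travel": [-3, 0, 125], "rot": [0, 0, 12.3], "grip": 0.6},
  {"travel": [-3, 0, 143], "rot": [0, 0, 12.3], "grip": 0.6},
  {"travel": [-3, 0, 152], "rot": [0, 0, 12.3], "grip": 0.6},
  {"travel": [-3, 0, 152], "rot": [0, 0, 12.3], "grip": 0.6},
  {"travel": [-3, 0, 152], "rot": [0, 0, 12.3], "grip": 0.0},
  {"travel": [-3, 0, 152], "rot": [0, 0, 12.3], "grip": 0.0},
  {"travel": [-3, 0, 152], "rot": [0, 0, 12.3], "grip": 0.0},
  {"travel": [-3, 0, 152], "rot": [0, 0, 12.3], "grip": 0.0},
  {"travel": [-3, 0, 152], "rot": [0, 0, 12.3], "grip": 0.0},
  {"travel": [-3, 0, 152], "rot": [0, 0, 12.3], "grip": 0.0},
], newtons=20)

```text
clock: 5.4
eef_pos: [0.479, -0.2344, 0.0782]
tool_rot: [-3.045, -0.774, -0.0]
wrist_force: [0.5, -0.3, -0.4]
width: 0.018
grip_force: 0.0
```

Run:
```python
from h import *
s=status.get_obs(); M=R.from_rotvec(s["tool_rot"]).as_matrix(); print(s["joints"],np.degrees(np.arctan2(M[1,1],M[0,1])),s["wrist_torque"],s["width"])
```

```text
[-5.85708450e-01  2.86904602e-01  1.74363899e+00  1.16081701e-04
  1.11106847e+00  4.87433769e-01] -61.48947097510039 [-0.06382625  0.12158893 -0.01518715] 0.01812049010857201
```

Run:
```python
from h import *; import pickle
i0=pickle.load(open("pics/w1i.pkl","rb")); d0=np.load("pics/w1d.npy")
for (u,v) in ((340,210),(352,197),(325,205),(300,195),(372,229),(290,215)): print((u,v),np.round(unproj("wrist",u,v,d0[v,u],i0),3))
s=status.get_obs(); print(s["clock"],s["width"],s["grip_force"])
i=cams.camera_info("wrist"); p,d=cams.camera("wrist"); cv2.imwrite("pics/w2.png",p); np.save("pics/w2d.npy",d); pickle.dump(i,open("pics/w2i.pkl","wb"))
s=status.get_obs(); print(s["clock"],s["width"],s["grip_force"])
```

```text
(340, 210) [ 0.493 -0.226  0.097]
(352, 197) [ 0.504 -0.22   0.07 ]
(325, 205) [ 0.48  -0.225  0.079]
(300, 195) [ 0.457 -0.218  0.067]
(372, 229) [ 0.524 -0.251  0.062]
(290, 215) [ 0.448 -0.237  0.068]
5.4 0.01812049010857201 0.0
5.45 0.0027074251213021036 0.0
```

View pics/w2.png

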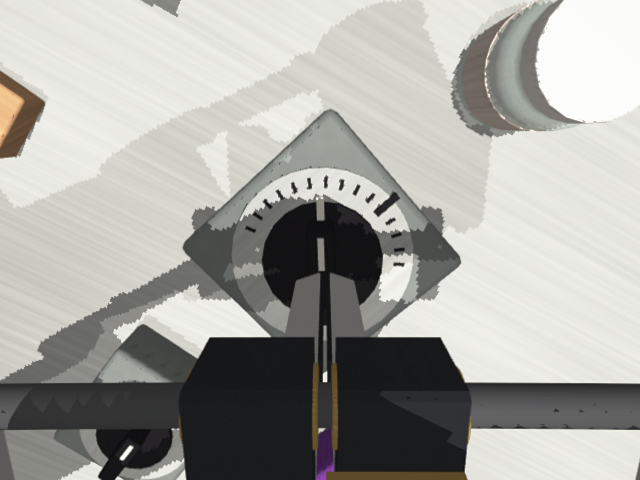

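Run:
```python
from h import *; import pickle
i=pickle.load(open("pics/w2i.pkl","rb")); d=np.load("pics/w2d.npy"); p=cv2.imread("pics/w2.png")
s=status.get_obs(); M=R.from_rotvec(s["tool_rot"]).as_matrix(); t=s["eef_pos"]
for a in (8,0,-11): print(a,proj("wrist",t+M[:,2]*a/1000,i))
print("axis",proj("wrist",[[.479,-.2334,z] for z in (.067,.082,.095)],i))
for v in range(195,345,8):
    print(v,[np.round((M.T@(unproj("wrist",u,v,d[v,u],i)-[.479,-.2334,0]))*1000).tolist() for u in (310,316,322,328,334)])
cv2.imwrite("pics/w2c.png",cv2.resize(p[160:400,200:440],None,fx=2.4,fy=2.4,interpolation=cv2.INTER_CUBIC))
```

```text
8 [[323.17645282 264.98166214]]
0 [[323.12095251 269.90360781]]
-11 [[323.03802411 277.25716246]]
axis [[321.6073025  262.27575852]
 [321.3938887  271.48315694]
 [321.18464277 280.50915077]]
195 [[37.0, -6.0, -60.0], [37.0, -3.0, -60.0], [37.0, 0.0, -61.0], [37.0, 4.0, -61.0], [37.0, 7.0, -60.0]]
203 [[33.0, -6.0, -63.0], [34.0, -3.0, -70.0], [34.0, 0.0, -69.0], [33.0, 3.0, -65.0], [33.0, 7.0, -63.0]]
211 [[29.0, -6.0, -67.0], [29.0, -3.0, -68.0], [30.0, 0.0, -70.0], [29.0, 3.0, -68.0], [29.0, 7.0, -68.0]]
219 [[25.0, -6.0, -67.0], [25.0, -3.0, -67.0], [25.0, 0.0, -70.0], [25.0, 3.0, -68.0], [25.0, 7.0, -67.0]]
227 [[25.0, -6.0, -84.0], [25.0, -3.0, -85.0], [25.0, 0.0, -85.0], [25.0, 3.0, -85.0], [21.0, 7.0, -68.0]]
235 [[23.0, -5.0, -95.0], [23.0, -2.0, -95.0], [23.0, 0.0, -95.0], [23.0, 3.0, -95.0], [23.0, 6.0, -93.0]]
243 [[20.0, -5.0, -96.0], [19.0, -2.0, -96.0], [20.0, 0.0, -97.0], [19.0, 3.0, -95.0], [19.0, 6.0, -94.0]]
251 [[15.0, -5.0, -95.0], [15.0, -2.0, -95.0], [16.0, 0.0, -97.0], [15.0, 3.0, -95.0], [15.0, 6.0, -95.0]]
259 [[11.0, -5.0, -95.0], [11.0, -3.0, -95.0], [12.0,
[... 418 characters left out ...]
, 1.0, -126.0], [7.0, 3.0, -126.0], [10.0, 5.0, -131.0]]
299 [[9.0, -4.0, -139.0], [9.0, -2.0, -137.0], [8.0, 1.0, -135.0], [8.0, 3.0, -135.0], [9.0, 5.0, -138.0]]
307 [[9.0, -4.0, -146.0], [9.0, -1.0, -146.0], [7.0, 1.0, -142.0], [8.0, 3.0, -143.0], [9.0, 5.0, -146.0]]
315 [[9.0, -3.0, -153.0], [9.0, -1.0, -153.0], [7.0, 1.0, -149.0], [8.0, 3.0, -149.0], [9.0, 5.0, -153.0]]
323 [[9.0, -3.0, -159.0], [9.0, -1.0, -158.0], [8.0, 1.0, -155.0], [8.0, 3.0, -155.0], [9.0, 5.0, -158.0]]
331 [[9.0, -3.0, -164.0], [9.0, -1.0, -165.0], [7.0, 1.0, -161.0], [8.0, 3.0, -162.0], [9.0, 5.0, -163.0]]
339 [[33.0, -1.0, -212.0], [9.0, -1.0, -169.0], [8.0, 1.0, -167.0], [9.0, 3.0, -168.0], [10.0, 5.0, -170.0]]
```

View pics/w2c.png

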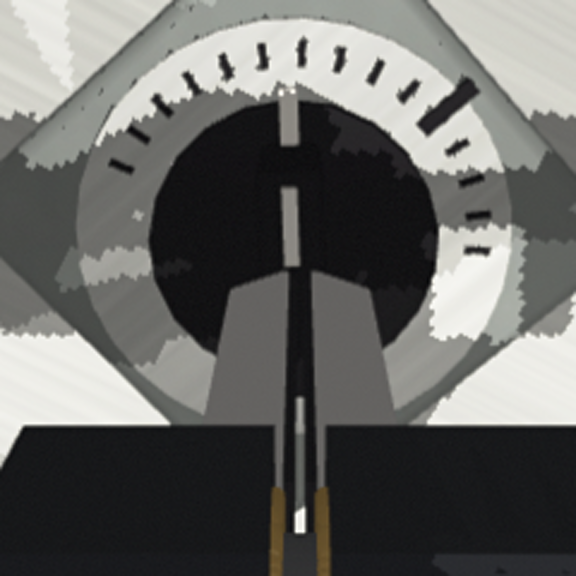

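Run:
```python
from h import *
p,d=cams.camera("scene"); s=status.get_obs(); t=s["eef_pos"]
M=R.from_rotvec(s["tool_rot"]).as_matrix()
q=proj("scene",[t+M[:,2]*a for a in (.008,-.03)]); print(q)
q0=proj("scene",[.479,-.2334,.095])[0]; print(q0)
u,v=np.round(q[0]).astype(int); 
c=cv2.resize(p[v-60:v+40,u-60:u+60],None,fx=6,fy=6,interpolation=cv2.INTER_CUBIC)
for (a,b),col in zip(q,((0,0,255),(255,0,0))): cv2.drawMarker(c,(int((a-u+60)*6),int((b-v+60)*6)),col,0,14,2)
cv2.imwrite("pics/s2.png",c)
```

```text
[[245.226382   202.31703964]
 [243.6141621  192.34698425]]
[244.45399176 196.00813953]
```

View pics/s2.png

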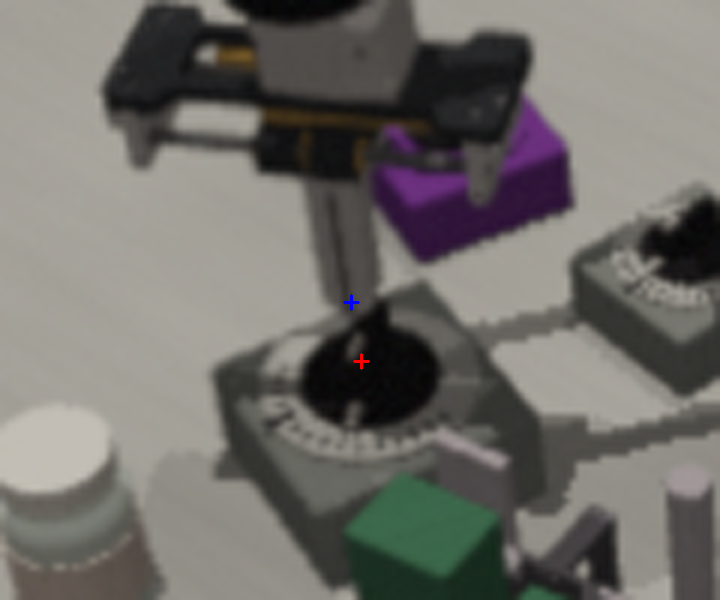

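play_rows([
  {"travel": [0, 0, 0], "rot": [0, 0, 0], "grip": 0.45},
  {"travel": [0, 0, 0], "rot": [0, 0, 0], "grip": 0.45},
  {"travel": [0, 0, 0], "rot": [0, 0, 0], "grip": 0.45},
  {"travel": [0, 0, 0], "rot": [0, 0, 0], "grip": 0.45},
  {"travel": [0, 0, 10], "rot": [0, 0, 0], "grip": 0.45},
  {"travel": [0, 0, 20], "rot": [0, 0, 0], "grip": 0.45},
  {"travel": [0, 0, 28], "rot": [0, 0, 0], "grip": 0.45},
  {"travel": [0, 0, 33], "rot": [0, 0, 0], "grip": 0.45},
  {"travel": [0, 0, 33], "rot": [0, 0, 0], "grip": 0.0},
  {"travel": [0, 0, 33], "rot": [0, 0, 0], "grip": 0.0},
  {"travel": [0, 0, 33], "rot": [0, 0, 0], "grip": 0.0},
  {"travel": [0, 0, 33], "rot": [0, 0, 0], "grip": 0.0},
  {"travel": [0, 0, 33], "rot": [0, 0, 0], "grip": 0.0},
  {"travel": [0, 0, 33], "rot": [0, 0, 0], "grip": 0.0},
], newtons=20)

```text
clock: 7.25
eef_pos: [0.4784, -0.2332, 0.0455]
tool_rot: [-3.043, -0.773, 0.001]
wrist_force: [-1.0, 5.3, 5.9]
width: 0.15
grip_force: 19.9
```

play_rows([
  {"travel": [0, 0, 0], "rot": [0, 0, 1.5], "grip": 0.0},
  {"travel": [0, 0, 0], "rot": [0, 0, 3.0], "grip": 0.0},
  {"travel": [0, 0, 0], "rot": [0, 0, 4.5], "grip": 0.0},
  {"travel": [0, 0, 0], "rot": [0, 0, 6.0], "grip": 0.0},
  {"travel": [0, 0, 0], "rot": [0, 0, 7.5], "grip": 0.0},
  {"travel": [0, 0, 0], "rot": [0, 0, 8.7], "grip": 0.0},
  {"travel": [0, 0, 0], "rot": [0, 0, 9.6], "grip": 0.0},
  {"travel": [0, 0, 0], "rot": [0, 0, 9.6], "grip": 0.0},
  {"travel": [0, 0, 0], "rot": [0, 0, 9.6], "grip": 0.0},
])

```text
clock: 8.38
eef_pos: [0.4785, -0.2332, 0.0455]
tool_rot: [-3.094, 0.532, 0.002]
wrist_force: [-2.4, 5.5, 5.1]
width: 0.145
grip_force: 19.9
```

Run:
```python
from h import *; import pickle
i=cams.camera_info("wrist"); p,d=cams.camera("wrist"); pickle.dump(i,open("pics/w3i.pkl","wb")); cv2.imwrite("pics/w3.png",p)
s=status.get_obs(); M=R.from_rotvec(s["tool_rot"]).as_matrix(); print(s["clock"],s["joints"][5],np.degrees(np.arctan2(M[1,0],M[0,0])),s["wrist_torque"])
c=(0.479,-0.2334)
cv2.imwrite("pics/r3.png",np.hstack([rect(p,i,c,z,n=390) for z in (.06,.069)]))
```

```text
8.425 1.3252895327833516 -19.513149005287307 [ 1.03911498  0.4061122  -0.003972  ]
```

View pics/r3.png

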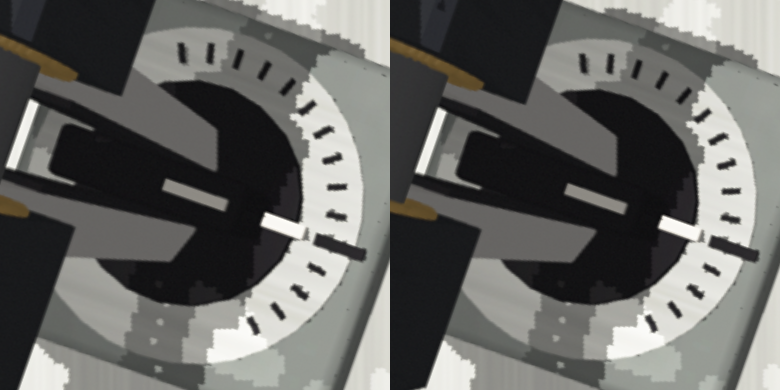

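```bash
cat > meas.py <<'E'
from h import *; import pickle,sys
from scipy.optimize import least_squares
k=sys.argv[1]; p=cv2.imread(f"pics/w{k}.png"); i=pickle.load(open(f"pics/w{k}i.pkl","rb")); c=np.array((0.479,-0.2334)); n=960; s=.12/(n-1)
a=cv2.cvtColor(rect(p,i,c,.0605,n=n),cv2.COLOR_BGR2GRAY); Y,X=np.mgrid[:n,:n]; x=(X-n/2)*s; y=-(Y-n/2)*s; r=np.hypot(x,y); t=np.arctan2(y,x)
loc=cv2.blur(a,(91,91)).astype(float)
m=((a<0.45*np.maximum(loc,90))&(r>.0385)&(r<.0535)&(t>-1.3)&(t<1.9)).astype(np.uint8)
N,L,S,C=cv2.connectedComponentsWithStats(m)
pts=[(S[j,4],(C[j,0]-n/2)*s,-(C[j,1]-n/2)*s) for j in range(1,N) if S[j,4]>120]
for q in pts: print(q[0],np.round([1000*np.hypot(q[1],q[2]),np.degrees(np.arctan2(q[2],q[1]))],1))
P=np.array([q for q in pts if q[0]<1500]); 
def res(v):
    an=np.arctan2(P[:,2]-v[1],P[:,1]-v[0])-v[2]; e=an-0.2*np.round(an/0.2); rr=np.hypot(P[:,1]-v[0],P[:,2]-v[1])
    return np.r_[e*.045,rr-v[3]]
f=least_squares(res,[0,0,np.radians(-19.5),.045],loss="soft_l1",f_scale=.0005); v=f.x; print("centre off mm",v[:2]*1000,"zero deg",np.degrees(v[2]),"r",v[3],"rms mm",1000*np.sqrt(np.mean(res(v)**2)))
for z,r0,r1 in ((.0695,.026,.036),(.0955,.004,.024)):
    b=rect(p,i,c+v[:2],z,n=n); h=cv2.cvtColor(b,cv2.COLOR_BGR2GRAY)
    w=(h>105)&(r>r0)&(r<r1)&(np.abs(t-v[2])<float(sys.argv[2]) if len(sys.argv)>2 else np.abs(t-v[2])<.2)
    N,L,S,C=cv2.connectedComponentsWithStats(w.astype(np.uint8)); j=1+np.argmax(S[1:,4]); w=L==j
    l=cv2.fitLine(np.stack([x[w],y[w]],1).astype(np.float32),2,0,.001,.001).ravel()
    print(z,S[j,4],"bearing",np.degrees(np.arctan2(y[w].mean(),x[w].mean())),"line",np.degrees(np.arctan2(l[1],l[0]))%180-180)
E
python3 meas.py 3
```

```text
136 [ 52.8 108.1]
617 [43.8 95. ]
559 [43.8 83.6]
573 [43.9 72.1]
546 [43.8 60.6]
591 [43.9 49.1]
551 [43.7 37.6]
581 [44. 26.]
602 [43.8 14.5]
529 [43.9  3.1]
606 [44.1 -8.5]
2955 [ 46.5 -19.9]
520 [ 44.  -31.4]
614 [ 44.1 -42.8]
544 [ 44.1 -54.3]
522 [ 44.2 -65.7]
centre off mm [-0.17526074 -0.17866427] zero deg -19.628920202259987 r 0.044127034274286256 rms mm 1.6176079015791212
0.0695 3287 bearing -19.27047684798816 line -23.964172
0.0955 2889 bearing -19.109049897895172 line -19.170135
```

play_rows([
  {"travel": [0, 0, 0], "rot": [0, 0, 0.12], "grip": 0.0},
  {"travel": [0, 0, 0], "rot": [0, 0, 0.12], "grip": 0.0},
  {"travel": [0, 0, 0], "rot": [0, 0, 0.12], "grip": 0.45},
  {"travel": [0, 0, 0], "rot": [0, 0, 0.12], "grip": 0.45},
  {"travel": [0, 0, 0], "rot": [0, 0, 0.12], "grip": 0.45},
  {"travel": [0, 0, -15], "rot": [0, 0, 0.12], "grip": 0.45},
  {"travel": [0, 0, -50], "rot": [0, 0, 0.12], "grip": 0.45},
  {"travel": [0, 0, -110], "rot": [0, 0, 0.12], "grip": 0.6},
  {"travel": [0, 0, -170], "rot": [0, 0, 0.12], "grip": 0.6},
  {"travel": [0, 0, -200], "rot": [0, 0, 0.12], "grip": 0.6},
  {"travel": [0, 0, -200], "rot": [0, 0, 0.12], "grip": 0.6},
])

```text
clock: 9.8
eef_pos: [0.4805, -0.2355, 0.2489]
tool_rot: [3.09, -0.547, 0.011]
wrist_force: [-0.2, -1.0, -0.2]
width: 0.599
grip_force: 0.0
```

```bash
python3 - <<'E'
from h import *; import pickle
i=cams.camera_info("wrist"); p,d=cams.camera("wrist"); pickle.dump(i,open("pics/w4i.pkl","wb")); cv2.imwrite("pics/w4.png",p)
print(status.get_obs()["clock"]); goto([.574,.051,.262],np.radians(7.3))
E
python3 meas.py 4
```

```text
9.85
travel [  -9.2 -300.9  -15.8] rot options [array([ 4.000e-02, -1.000e-02, -2.348e+01]), array([-1.000e-02, -3.000e-02,  1.252e+01])] j6 1.3356952575909098
269 [43.5 94.6]
151 [44.  83.4]
186 [44.3 71.7]
325 [44.3 60.3]
211 [43.7 49. ]
239 [43.8 37.6]
143 [45.2 26.2]
303 [43.8 14.7]
291 [44.4  3.3]
305 [44.4 -8.2]
2263 [ 46.7 -19.5]
248 [ 44.1 -31.1]
369 [ 44.4 -42.4]
213 [ 44.2 -53.9]
300 [ 43.9 -65.4]
centre off mm [ 0.19016809 -0.02621658] zero deg -19.628555448769053 r 0.04400490094886111 rms mm 0.272970268661453
0.0695 4377 bearing -19.5356166633245 line -34.645203
0.0955 3495 bearing -19.577366803386575 line -20.264343
```

play_rows([
  {"travel": [0, -30, -16], "rot": [0, 0, -2], "grip": 0.7},
  {"travel": [0, -60, -16], "rot": [0, 0, -4], "grip": 0.7},
  {"travel": [0, -90, -16], "rot": [0, 0, -6], "grip": 0.7},
  {"travel": [0, -120, -16], "rot": [0, 0, -8], "grip": 0.7},
  {"travel": [0, -150, -16], "rot": [0, 0, -10], "grip": 0.7},
  {"travel": [-5, -180, -16], "rot": [0, 0, -12], "grip": 0.7},
  {"travel": [-5, -210, -16], "rot": [0, 0, -14], "grip": 0.7},
  {"travel": [-5, -240, -16], "rot": [0, 0, -16], "grip": 0.7},
  {"travel": [-9, -265, -16], "rot": [0, 0, -18], "grip": 0.7},
  {"travel": [-9, -285, -16], "rot": [0, 0, -20], "grip": 0.7},
  {"travel": [-9, -297, -16], "rot": [0, 0, -22], "grip": 0.7},
  {"travel": [-9, -301, -16], "rot": [0, 0, -23.5], "grip": 0.7},
  {"travel": [-9, -301, -16], "rot": [0, 0, -23.5], "grip": 0.7},
  {"travel": [-9, -301, -16], "rot": [0, 0, -23.5], "grip": 0.7},
])

```text
clock: 11.6
eef_pos: [0.5733, 0.0511, 0.2601]
tool_rot: [-2.075, -2.357, 0.002]
wrist_force: [-0.5, 0.7, 0.5]
width: 0.701
grip_force: 0.0
```

Run:
```python
from h import *; import pickle
s=status.get_obs()
i=cams.camera_info("wrist"); p,d=cams.camera("wrist"); pickle.dump(i,open("pics/w5i.pkl","wb")); cv2.imwrite("pics/w5.png",p); np.save("pics/w5d.npy",d)
for q in ("bolt_grip","gate_hinge","gate_edge","keeper_lip","bolt"):
    print(q,[(round(r["p"],2),np.round(r["position"],4).tolist(),np.round(proj("wrist",r["position"],i)[0]).tolist()) for r in nets.spot_point("wrist",q)[:3]])
print(s["clock"],s["joints"],s["eef_pos"]); goto([.574,.051,.174],np.radians(7.3))
```

```text
bolt_grip [(0.86, [0.5695, 0.0471, 0.2195], [317.0, 252.0])]
gate_hinge []
gate_edge [(0.92, [0.6156, -0.007, 0.1778], [369.0, 311.0]), (0.54, [0.4523, 0.0165, -0.0027], [216.0, 207.0])]
keeper_lip [(0.95, [0.5817, -0.0534, 0.1348], [318.0, 333.0])]
bolt [(0.91, [0.5752, 0.0556, 0.1504], [327.0, 216.0])]
11.6 [-3.18789337e-02  2.43975647e-01  1.34072271e+00 -1.16204009e-04
  1.55915276e+00 -1.59188188e-01] [0.57329965 0.0511039  0.26006957]
travel [-0.1  0.1 87.3] rot options [array([ 0.  , -0.  ,  0.01]), array([  0.  ,   0.  , -35.99])] j6 -0.16056266284170537
```

View pics/w5.png

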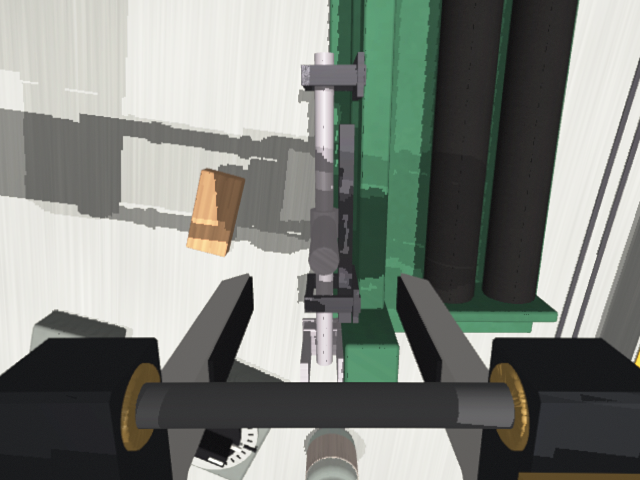

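Run:
```python
from h import *; import pickle
i=pickle.load(open("pics/w5i.pkl","rb")); d=np.load("pics/w5d.npy"); p=cv2.imread("pics/w5.png")
for v in (250,255,260,265,270): print(v,[np.round(unproj("wrist",u,v,d[v,u],i),4).tolist() for u in (310,322,335)])
m=np.zeros(d.shape,bool); P=[]
for v in range(235,290):
    for u in range(295,350):
        w=unproj("wrist",u,v,d[v,u],i)
        if .238<w[2]<.255: P.append(w)
P=np.array(P); print(len(P),P.mean(0),(P[:,:2].max(0)+P[:,:2].min(0))/2, np.ptp(P,0))
c=(P[:,:2].max(0)+P[:,:2].min(0))/2; goto([c[0],c[1],.176])
```

```text
250 [[0.5651, 0.0531, 0.2368], [0.5717, 0.0565, 0.2448], [0.5793, 0.0561, 0.2406]]
255 [[0.5654, 0.0526, 0.2445], [0.5721, 0.0537, 0.2452], [0.5794, 0.0545, 0.2448]]
260 [[0.5657, 0.0497, 0.2447], [0.5725, 0.0505, 0.2445], [0.5798, 0.0516, 0.245]]
265 [[0.5661, 0.0465, 0.244], [0.5728, 0.0481, 0.2462], [0.5802, 0.0487, 0.245]]
270 [[0.5684, -0.0446, -0.0004], [0.5732, 0.0446, 0.2448], [0.5964, -0.0335, 0.0203]]
776 [0.57310165 0.05096912 0.24457352] [0.57321079 0.05001743] [0.01747324 0.01757247 0.00873046]
travel [-1.  -0.8 85.3]
```

play_rows([
  {"travel": [0, 0, 25], "rot": [0, 0, 0], "grip": 0.7},
  {"travel": [0, 0, 50], "rot": [0, 0, 0], "grip": 0.7},
  {"travel": [0, 0, 70], "rot": [0, 0, 0], "grip": 0.7},
  {"travel": [0, 0, 81], "rot": [0, 0, 0], "grip": 0.7},
  {"travel": [0, 0, 86], "rot": [0, 0, 0], "grip": 0.7},
  {"travel": [0, 0, 86], "rot": [0, 0, 0], "grip": 0.0},
  {"travel": [0, 0, 86], "rot": [0, 0, 0], "grip": 0.0},
  {"travel": [0, 0, 86], "rot": [0, 0, 0], "grip": 0.0},
  {"travel": [0, 0, 86], "rot": [0, 0, 0], "grip": 0.0},
  {"travel": [0, 0, 86], "rot": [0, 0, 0], "grip": 0.0},
  {"travel": [0, 0, 86], "rot": [0, 0, 0], "grip": 0.0},
  {"travel": [0, 0, 86], "rot": [0, 0, 0], "grip": 0.0},
], newtons=40)

```text
clock: 13.4
eef_pos: [0.5729, 0.0511, 0.1754]
tool_rot: [-2.072, -2.36, 0.002]
wrist_force: [-4.2, -1.6, 3.0]
width: 0.186
grip_force: 40.0
```

play_rows([
  {"travel": [0, 0, -4], "rot": [0, 0, 0], "grip": 0.0},
  {"travel": [0, 0, -8], "rot": [0, 0, 0], "grip": 0.0},
  {"travel": [0, 0, -12], "rot": [0, 0, 0], "grip": 0.0},
  {"travel": [0, 0, -16], "rot": [0, 0, 0], "grip": 0.0},
  {"travel": [0, 0, -19], "rot": [0, 0, 0], "grip": 0.0},
  {"travel": [0, 0, -19], "rot": [0, 0, 0], "grip": 0.0},
  {"travel": [0, 0, -19], "rot": [0, 0, 0], "grip": 0.0},
])

```text
clock: 14.28
eef_pos: [0.5731, 0.0512, 0.1943]
tool_rot: [-2.073, -2.359, 0.002]
wrist_force: [-5.9, -0.1, -1.9]
width: 0.184
grip_force: 40.0
```

Run:
```python
from h import *
s=status.get_obs(); M=R.from_rotvec(s["tool_rot"]).as_matrix(); print(np.round(M,3))
i=cams.camera_info("wrist"); p,d=cams.camera("wrist"); cv2.imwrite("pics/w6.png",p)
print([(round(r["p"],2),np.round(r["position"],4)) for q in ("bolt","bolt_grip") for r in nets.spot_point("wrist",q)[:2]])
def z(c,u0,u1,v0,v1):
    return [np.round(unproj("wrist",320,v,d[v,320]),4).tolist() for v in range(v0,v1,12)]
print(z(0,0,0,60,260))
d0=np.load("pics/w5d.npy"); import pickle; i0=pickle.load(open("pics/w5i.pkl","rb"))
print([np.round(unproj("wrist",322,v,d0[v,322],i0),4).tolist() for v in range(95,220,15)])
```

```text
[[-0.129  0.992 -0.002]
 [ 0.992  0.129 -0.   ]
 [ 0.    -0.002 -1.   ]]
[(0.6, array([0.5746, 0.0569, 0.1698])), (0.56, array([0.5688, 0.0453, 0.236 ]))]
[[0.5581, 0.1537, 0.1892], [0.5588, 0.1485, 0.1882], [0.5592, 0.1441, 0.176], [0.5599, 0.1384, 0.1741], [0.5607, 0.1324, 0.1753], [0.5615, 0.1264, 0.1753], [0.5622, 0.1203, 0.175], [0.563, 0.1142, 0.1758], [0.5638, 0.1079, 0.1763], [0.5646, 0.1015, 0.1753], [0.5655, 0.0951, 0.1759], [0.5663, 0.0886, 0.1759], [0.5671, 0.0818, 0.1754], [0.568, 0.0752, 0.1759], [0.5689, 0.0681, 0.1748], [0.5698, 0.0612, 0.1751], [0.5703, 0.0578, 0.1871]]
[[0.56, 0.1438, 0.1571], [0.5613, 0.1337, 0.1575], [0.5626, 0.1234, 0.1576], [0.5639, 0.113, 0.1581], [0.5647, 0.1252, 0.4707], [0.5667, 0.0914, 0.1572], [0.5681, 0.0803, 0.1567], [0.5695, 0.0689, 0.1566], [0.5709, 0.0585, 0.1616]]
```

play_rows([
  {"travel": [6, 0, 0], "rot": [0, 0, 0], "grip": 0.0},
  {"travel": [12, 0, 0], "rot": [0, 0, 0], "grip": 0.0},
  {"travel": [18, 0, 0], "rot": [0, 0, 0], "grip": 0.0},
  {"travel": [24, 0, 0], "rot": [0, 0, 0], "grip": 0.0},
  {"travel": [30, 0, 0], "rot": [0, 0, 0], "grip": 0.0},
  {"travel": [36, 0, 0], "rot": [0, 0, 0], "grip": 0.0},
  {"travel": [41, 0, 0], "rot": [0, 0, 0], "grip": 0.0},
  {"travel": [43, 0, 0], "rot": [0, 0, 0], "grip": 0.0},
  {"travel": [43, 0, 0], "rot": [0, 0, 0], "grip": 0.0},
])

```text
clock: 15.55
eef_pos: [0.5674, 0.0945, 0.1942]
tool_rot: [-2.072, -2.359, 0.001]
wrist_force: [-5.4, -1.0, -2.7]
width: 0.181
grip_force: 40.0
```

Run:
```python
from h import *
s=status.get_obs(); M=R.from_rotvec(s["tool_rot"]).as_matrix(); t=s["eef_pos"]
i=cams.camera_info("wrist"); p,d=cams.camera("wrist"); cv2.imwrite("pics/w7.png",p)
print([np.round(unproj("wrist",320,v,d[v,320]),4).tolist() for v in range(100,280,15)])
# gate-open arc: hinge from pin: with bolt home hinge at +210 y, +35 x of pin (gate axes); pin home=(.573,.0507)
a=np.radians(7.3); ax=np.array([np.cos(a),np.sin(a)]); ay=np.array([-np.sin(a),np.cos(a)])
H=np.array([.573,.0507])+.210*ay+.035*ax; print("hinge",H)
for th in np.arange(.05,.40,.04).tolist()+[.375]:
    c,sn=np.cos(-th),np.sin(-th); q=H+np.array([[c,-sn],[sn,c]])@(t[:2]-H)
    print(round(th,3),np.round(M.T@np.r_[q-t[:2],0]*1000,1),"rotz",round(np.degrees(th)/5,2))
```

```text
[[0.5544, 0.1796, 0.1763], [0.5554, 0.1722, 0.1762], [0.5563, 0.1646, 0.1754], [0.5574, 0.1576, 0.1888], [0.5583, 0.1502, 0.1882], [0.5593, 0.1411, 0.1756], [0.5604, 0.1331, 0.1767], [0.5615, 0.1245, 0.1751], [0.5625, 0.1162, 0.176], [0.5637, 0.1073, 0.1747], [0.5646, 0.1009, 0.1828], [0.5648, 0.1013, 0.2093]]
hinge [0.58103274 0.26344509]
0.05 [ 2.  -8.2  0. ] rotz 0.57
0.09 [  3.9 -14.8   0. ] rotz 1.03
0.13 [  6.  -21.2   0. ] rotz 1.49
0.17 [  8.4 -27.5   0.1] rotz 1.95
0.21 [ 11.  -33.8   0.1] rotz 2.41
0.25 [ 13.9 -39.9   0.1] rotz 2.86
0.29 [ 17.  -45.9   0.1] rotz 3.32
0.33 [ 20.4 -51.8   0.1] rotz 3.78
0.37 [ 24.  -57.5   0.1] rotz 4.24
0.375 [ 24.5 -58.3   0.1] rotz 4.3
```

play_rows([
  {"travel": [2, -8.2, 0], "rot": [0, 0, 0.57], "grip": 0.0},
  {"travel": [3.9, -14.8, 0], "rot": [0, 0, 1.03], "grip": 0.0},
  {"travel": [6, -21.2, 0], "rot": [0, 0, 1.49], "grip": 0.0},
  {"travel": [8.4, -27.5, 0], "rot": [0, 0, 1.95], "grip": 0.0},
  {"travel": [11, -33.8, 0], "rot": [0, 0, 2.41], "grip": 0.0},
  {"travel": [13.9, -39.9, 0], "rot": [0, 0, 2.86], "grip": 0.0},
  {"travel": [17, -45.9, 0], "rot": [0, 0, 3.32], "grip": 0.0},
  {"travel": [20.4, -51.8, 0], "rot": [0, 0, 3.78], "grip": 0.0},
  {"travel": [22.3, -55, 0], "rot": [0, 0, 4.03], "grip": 0.0},
  {"travel": [24.2, -57.9, 0], "rot": [0, 0, 4.26], "grip": 0.0},
  {"travel": [24.2, -57.9, 0], "rot": [0, 0, 4.26], "grip": 0.0},
  {"travel": [24.2, -57.9, 0], "rot": [0, 0, 4.26], "grip": 0.0},
  {"travel": [24.2, -57.9, 0], "rot": [0, 0, 4.26], "grip": 0.0},
])

```text
clock: 17.23
eef_pos: [0.5088, 0.1105, 0.1945]
tool_rot: [2.473, 1.936, 0.002]
wrist_force: [4.5, -0.7, -2.4]
width: 0.186
grip_force: 40.0
```

Run:
```python
from h import *
s=status.get_obs(); t=s["eef_pos"]; print(t,s["joint_velocities"].round(4))
H=np.array([.5810,.2634]); a=np.radians(7.3); v=t[:2]-H
t0=np.array([.5674,.0945])-H; print("theta",np.arctan2(t0[1],t0[0])-np.arctan2(v[1],v[0]), np.hypot(*v),np.hypot(*t0))
p,d=cams.camera("top")
for q in ("gate_edge","bolt_grip","offcut","jar","spanner","gate_hinge"): print(q,[(round(r["p"],2),np.round(r["position"],4).tolist()) for r in nets.spot_point("top",q)[:2]])
b=cv2.resize(p[100:300,190:490],None,fx=2.6,fy=2.6); cv2.imwrite("pics/t8.png",b)
p,d=cams.camera("scene")
for q in ("gate_edge","bolt_grip"): print(q,[(round(r["p"],2),np.round(r["position"],4).tolist()) for r in nets.spot_point("scene",q)[:2]])
```

```text
[0.5087628  0.11049657 0.19446763] [ 0.0004  0.0002  0.0027  0.0001  0.0018 -0.0006]
theta 0.36100720020791943 0.16910846009997393 0.16944665827333394
gate_edge [(0.82, [0.5228, -0.0021, 0.1783]), (0.53, [0.4586, 0.0126, 0.0044])]
bolt_grip []
offcut [(0.69, [0.4601, 0.0147, 0.0027])]
jar [(0.6, [0.6297, -0.2888, -0.0016])]
spanner [(0.83, [0.4569, 0.4206, -0.0023]), (0.46, [0.4597, 0.0139, 0.0018])]
gate_hinge []
gate_edge [(0.87, [0.5155, 0.0013, 0.1778])]
bolt_grip [(0.88, [0.5071, 0.1095, 0.2368])]
```

View pics/t8.png

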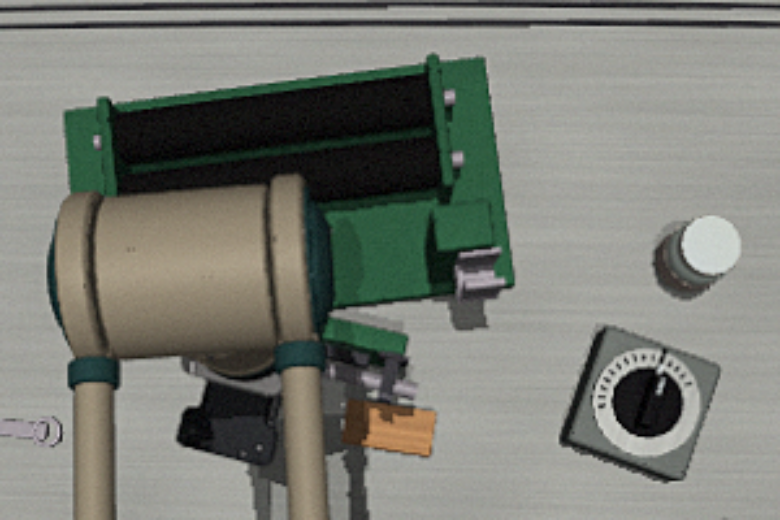

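play_rows([
  {"travel": [0.3, -1.5, 0], "rot": [0, 0, 0.1], "grip": 0.0},
  {"travel": [0.3, -1.5, 0], "rot": [0, 0, 0.1], "grip": 0.0},
  {"travel": [0.3, -1.5, 0], "rot": [0, 0, 0.1], "grip": 0.0},
  {"travel": [0.3, -1.5, 0], "rot": [0, 0, 0.1], "grip": 0.0},
  {"travel": [0.3, -1.5, 0], "rot": [0, 0, 0.1], "grip": 0.0},
  {"travel": [0.3, -1.5, 0], "rot": [0, 0, 0.1], "grip": 0.0},
])

```text
clock: 18.48
eef_pos: [0.5064, 0.1111, 0.1942]
tool_rot: [-2.482, -1.926, 0.0]
wrist_force: [4.8, -0.0, -1.0]
width: 0.184
grip_force: 40.0
```

Run:
```python
from h import *
s=status.get_obs(); t=s["eef_pos"]; H=np.array([.5810,.2634]); v=t[:2]-H; t0=np.array([.5674,.0945])-H
print("theta",np.arctan2(t0[1],t0[0])-np.arctan2(v[1],v[0]),s["width"],s["grip_force"],s["joint_velocities"].round(4))
print(order.sign_off())
```

```text
theta 0.3749276475006247 0.18414281540451105 39.99822914600372 [ 0.0012  0.0003  0.0008 -0.0011 -0.0011 -0.0003]
the job is handed in; nothing more can be done
None
```

I handed the job in: the dial reads zero to within about 0.1°, then the bolt was lifted about 18 mm and drawn 43 mm. The gate is held about 10 cm ajar (0.37 rad) with the pin still gripped, and the offcut, spanner and jar were left alone.

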